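Lock the lead vice onto its bench stud with the linchpin

TASK

The lead vice has been dropped over its bench stud and is about to be pulled on, so pin it: take the linchpin off the free-spinning turntable and push it through the cross-hole in the top of the stud, from either side, until its shoulder is home against the stud. Then swing its sprung ring up and over the top of the stud so that it snaps down flat around the pin's protruding end. Leave the jar standing on the turntable and the other things on the bench where they are.

Things in the scene. Friction and masses are not known exactly. Their poses are not given: they have to be found in the camera images.
- pin_mid (a point): The steel linchpin, lying level, about 0.18 kg with ring. Point on the axis of its shank (11.5 mm thick), 10 mm above what it lies on: where to grasp it, and what comes to the stud's middle when it is home. x runs to the tip, y along the ring's hinge, z up. Along x from here: tip +42 mm (last 8 mm tapered to 6 mm), shoulder (disc 20 mm across) -14, ring hinge -26, end of head -38.
- pin_head (a point): Centre of the linchpin's head, a block 14 mm wide (y), 20 mm high (z), 24 mm long along the shank; axes as pin_mid, which is 26 mm ahead of it (+x). Its flat rear end, 12 mm behind this point, can be pushed to drive the pin home. The ring's wires leave the head at both its sides, so the head cannot well be grasped; the shank ahead of the shoulder is free on all sides when the ring is swung back.
- ring_bow (a point): Middle of the red vinyl bow (9 mm thick) of the linchpin's round ring, 77 mm from the hinge. The ring is 72 mm wide inside, 84 outside; bare wire near the hinge 5.5 mm thick. Swung back (as found) the bow lies 103 mm behind pin_mid (-x of the pin), level with the shank's axis; 60 mm of free air between bow and head end. x of this point runs from bow to hinge, y along the bow.
- ring (a joint): Ring angle about its hinge (rad): 0 = swung back flat behind the head (as found), 1.57 = standing straight up, 3.14 = locked flat around the pin's tip. Over-centre spring: it rests at either end, takes 1 N at the bow to start, up to 4.5 N near 1.0, none at 1.57; past that it drives itself to 3.14. Pin and stud are smooth and oiled; the pin, 2 mm loose, sags some 5 degrees in the hole and can roll.
- stud_hole (a point): Centre of the 13.5 mm cross-hole in the fixed steel stud, 80 mm above the bench. x is the hole's axis (-x side to the robot), z up. Around it the stud is a block 28 mm long along x (mouths of the hole at -14 and +14 mm), 30 mm wide along y, its top 23 mm above this point. The vice's collar (62 mm across) ends 30 mm below; else only a flange 96 mm across, 10 mm high, is beneath.
- vice_jaw (a point): Middle of the serrated bed of the green lead vice, 34 mm above the bench, 110 mm from the stud's axis on its +y side. The vice swivels stiffly on the stud. Its cheeks (90 mm from the stud's axis and beyond) reach 64 mm, its lever (130 to 215 mm from the axis) 83 mm above the bench. It need not be touched.
- turntable_top (a point): Centre of the top of the round aluminium turntable, a flat disc 260 mm across, its top 50 mm above the bench. It spins freely (1.2 kg) on a fixed foot. The linchpin and a jar lie on it.
- jar_center (a point): Middle of the closed glass jar standing on the turntable, 40 mm across and 50 mm high.
- came_near: Lead came, an H-section bar 260 mm long, 11 mm wide and 9 mm high, lying on the bench between the robot and the stud. Origin at the middle of its underside, x along it.
- came_far: Lead came 240 mm long, 11 mm wide and 9 mm high, lying beyond the vice. Origin at the middle of its underside, x along it.
- hammer: Glazing hammer 260 mm long lying beyond the turntable. Origin on its underside, x along it towards the head.
- fid: Flat horn fid 160 mm long, 8 mm high, lying on the bench between the turntable and the near came. Origin at the middle of its underside.
- oil: Oil bottle 60 mm across and 150 mm high standing to the left of the vice. Origin at the centre of its underside.
There are look-alikes about, which are no part of the job. Of the things that look like the part that bears jar_center, the larger one is meant.

How it is judged:
By the outcome, as a careful person would: the job done as asked, in the order asked, and still so for the second after the job is handed in, with the robot touching nothing.
It also fails if it takes over 72 s, if anything falls off the work surface, if the arm or the gripper's body presses on something with over 40 N, if the wrist force passes 120 N, or if a joint passes its speed limit or range.

ROBOT

A 7-joint arm with a two-finger parallel gripper is mounted at the origin on the work surface. World frame = base frame: x ahead of the robot, y to its left, z up, the work surface at z = 0. Lengths are in m, angles in rad, forces in N, time in s.
With the tool pointing down it reaches from about 0.35 to 0.9 m from the base axis. Payload 19.9 kg.
Tool frame: the origin (TCP) lies between the finger pads; the fingertips stand 14 mm ahead of it and the grasp point (between the pads) lies 5 mm behind it; z points along the fingers, y is the line along which they close (so a half turn about z gives the same grasp; the last joint's range is limited). The gripper opens to 85 mm and grips with 20 to 120 N. Pads are 22 mm wide; open, the fingers measure 114 mm over their backs; the gripper's body (76 mm by 85 mm) begins 54 mm behind the grasp point. The pads swing forward as they close: fully open they stand 13 mm farther back than shut.
Start: joints at [-1.147, 0.417, -0.01, 1.614, 0.005, 1.111, -0.053], TCP at [0.28, 0.559, 0.245] pointing down, gripper open.
Joint ranges: [-2.81, 2.81], [-0.39, 2.02], [-1.27, 1.25], [0.06, 2.57], [-1.19, 4.33], [0.19, 2], [-2.82, 2.82]. Speed limits (rad/s): [1.89, 1.89, 2.39, 2.39, 3.01, 3.01, 3.01].

INTERFACE

Orientations are given as a 3x3 rotation matrix whose columns are the frame's x, y, z axes.
In Python, from bench import r gives the robot as it stands.
- The arm moves only by the shell command python3 -m handwheel 'ROWS' [FORCE]. ROWS is JSON, a list of rows, each a list of 3 entries, a list of its own where there are three numbers: the closure, from 0 (fully open) to 1 (shut), then the shift along the tool's x, y, z in mm, then the turn, a rotation vector about the tool's x, y, z in rad. A call has 1 to 20 rows; each row is the pose to reach, as a shift and turn from the pose commanded when the call began, along the tool's axes at that moment; what a row does not reach only later rows make up. A row lasts 1/8 s, in which the tool goes at most 62.5 mm and 10.7 degrees, less where a joint would pass 70% of its speed; a pose out of reach is approached as far as the arm can. A call with a gripper value outside its range is refused whole. The fingers move at their own pace and stop on an object; FORCE is the grip in N (left out, the last holds). Time passes only in rows, so rows that repeat a pose let the fingers close. It gives the time, the measured TCP pose, the force, the opening and the grip force at its end, in the units of the state.
- r.read_state(): the state, without advancing time (a new reading comes with each control period).
- r.grab_frame(name): name is "side" or "top"; returns the picture (400x640x3 uint8, red, green, blue); there is no depth.
- r.camera_model(name): a dict with "intrinsics" (3x3 intrinsics, pixels), "k1" (the pictures are not rectified: a ray, as slopes to the right and down, at radius r is drawn at 1 + k1 r^2 times it, then the intrinsics apply), "rvec" (rotation vector, rad) and "tvec" (3), from world to camera coordinates, as OpenCV has them. Camera axes: x right, y down, z forward; pixel columns grow to the right and rows downward; lengths in m; the calibration is good to about 2 mm. A picture is of the moment at which its call begins. camera_model takes no time and is no camera call.
- r.close_job(): hands the job in; it is judged then, once.
The state is a dict: "time_s": time; "q": joint angles; "qvel": joint speeds; "joint_torque": joint torques, N m; "eef_pos": TCP position; "tool_rot": TCP orientation; "ft_force": force on the tool from outside, world axes, zero at the start; "torque": the same for the moment, N m; "opening": opening from 0.0 (shut) to 1.0 (fully open); "grasp_force": force on a finger pad.
Only numpy, scipy, OpenCV 4.12 (cv2) and the standard library are available. Lean on these libraries where they do the work, as an engineer would, in place of code of your own. Each camera call takes 0.05 s, during which the arm holds its last target. There are 200 camera calls.

## Working session

There is one attempt and no reset: what is moved stays moved. The work goes in short steps, Python scripts to look and compute and a shell command to move; the robot and the scene stay as the last step left them, time stands still between calls to the robot, and variables do not carry over. Pictures are saved under pics/ and viewed, at most 10 in all, crops included, and the job is handed in when it is done.

```bash
ls; mkdir -p pics
python3 - <<'E'
from bench import r
import cv2
for n in("side","top"):
    cv2.imwrite(f"pics/{n}0.png",r.grab_frame(n)[:,:,::-1]); print(n,r.camera_model(n))
s=r.read_state();print(s['time_s'],s['eef_pos'],s['tool_rot'],s['ft_force'])
E
```

```text
pics
side {'intrinsics': array([[426.87085548,   0.        , 318.50389008],
       [  0.        , 426.87085548, 203.13490593],
       [  0.        ,   0.        ,   1.        ]]), 'k1': -0.08734923196346504, 'rvec': array([ 2.32555976, -0.1178435 ,  0.06241703]), 'tvec': array([-0.53968565,  0.16435655,  0.96027262])}
top {'intrinsics': array([[374.34489624,   0.        , 317.33598494],
       [  0.        , 374.34489624, 198.72691882],
       [  0.        ,   0.        ,   1.        ]]), 'k1': 0.02360247577723759, 'rvec': array([ 2.17920289, -2.15099392,  0.15377035]), 'tvec': array([0.08233684, 0.56136931, 0.91914661])}
0.1 [0.28002053 0.55843857 0.24472142] [[-8.93917760e-01  4.48230801e-01 -4.33213909e-04]
 [ 4.48231006e-01  8.93917194e-01 -1.00829029e-03]
 [-6.46894030e-05 -1.09550850e-03 -9.99999398e-01]] [-0.61576701  0.28448497  0.68977491]
```

View pics/side0.png

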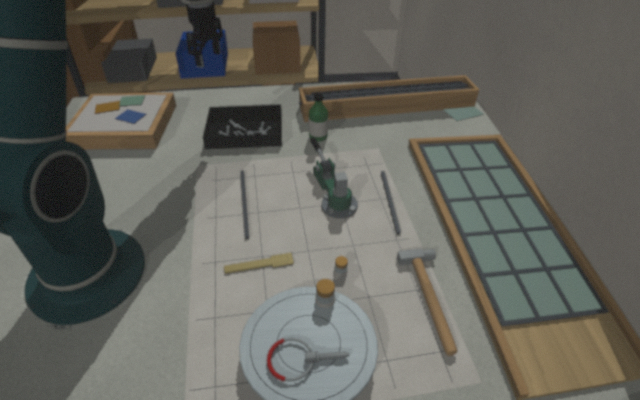

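View pics/top0.png

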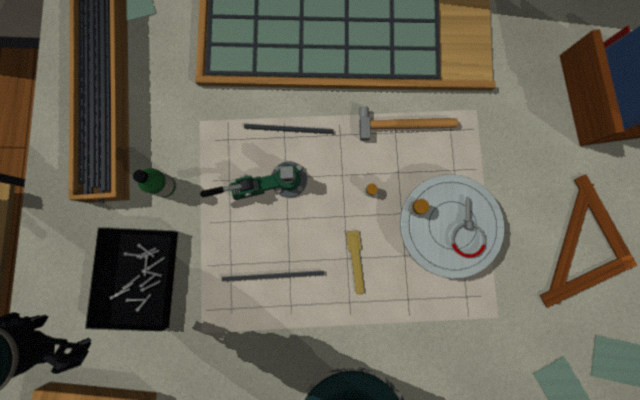

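Side view: the linchpin is on the turntable at (328,355), its red bow at (272,358). The stud and vice are at (340,195). The larger orange-lidded jar is on the turntable at (325,290), with a small look-alike on the bench at (341,262). In the top view the pin is at (468,213), its bow at (469,255), the stud at (289,177) and the jar at (421,207). Only one object looks like the linchpin: the scraps in the black tray at (245,128) are small nails. I'll check with one close crop.

```bash
cat > h.py <<'E'
from bench import r
import cv2, numpy as np
from scipy.spatial.transform import Rotation as Ro
def cam(n):
    c=r.camera_model(n); return c['intrinsics'],np.array([c['k1'],0,0,0,0.]),np.array(c['rvec']),np.array(c['tvec'])
def proj(n,P):
    K,d,rv,t=cam(n); return cv2.projectPoints(np.array(P,float).reshape(-1,1,3),rv,t,K,d)[0][:,0]
def ray(n,px):
    K,d,rv,t=cam(n); R=cv2.Rodrigues(rv)[0]
    u=cv2.undistortPoints(np.array([[px]],float),K,d)[0,0]
    return -R.T@t, R.T@np.array([u[0],u[1],1])
def onz(n,px,z):
    o,v=ray(n,px); return o+v*(z-o[2])/v[2]
def tri(a,b):  # side px, top px
    A=[];y=[]
    for n,p in(("side",a),("top",b)):
        o,v=ray(n,p); v/=np.linalg.norm(v); M=np.eye(3)-np.outer(v,v); A.append(M);y.append(M@o)
    x,res,_,_=np.linalg.lstsq(np.vstack(A),np.hstack(y),rcond=None); return x,res**.5
def crop(n,c,half,scale,img=None):
    img=r.grab_frame(n)[:,:,::-1] if img is None else img
    w,h=half; x0=int(c[0]-w);y0=int(c[1]-h)
    M=np.float64([[scale,0,-x0*scale],[0,scale,-y0*scale]])
    o=cv2.warpAffine(np.ascontiguousarray(img),M,(int(2*w*scale),int(2*h*scale)),flags=cv2.INTER_CUBIC)
    return cv2.convertScaleAbs(o,alpha=1.4,beta=0)
E
python3 - <<'E'
from h import *
S=cv2.imread('pics/side0.png');T=cv2.imread('pics/top0.png')
a=crop('side',(312,345),(66,50),6,S)[:, :400*2]
A=[crop('side',(310,355),(50,37),8,S)[:300*2,:], crop('top',(455,225),(50,37),8,T), crop('side',(340,195),(50,37),8,S),crop('top',(280,180),(50,37),8,T)]
A=[cv2.resize(x,(400,296),interpolation=cv2.INTER_AREA) for x in A]
cv2.imwrite('pics/c1.png',np.vstack([np.hstack(A[:2]),np.hstack(A[2:])]))
E
```

```text
(no output)
```

View pics/c1.png

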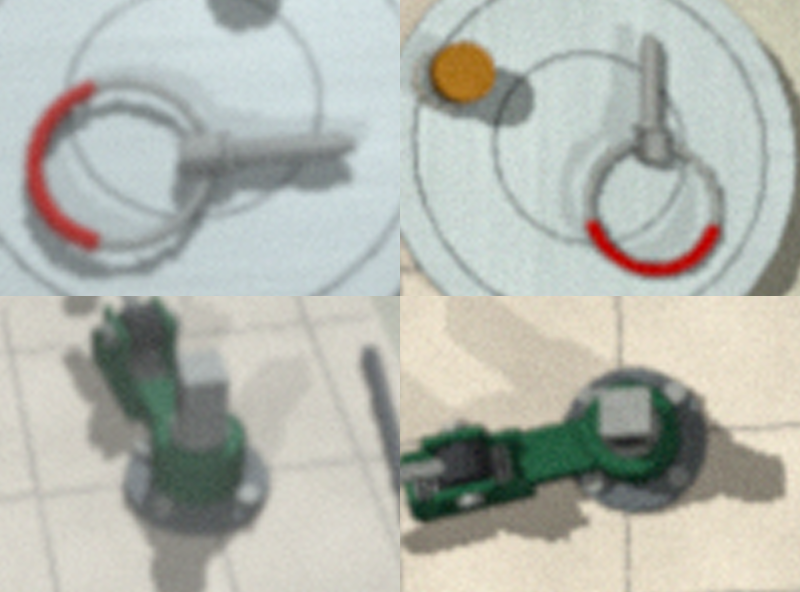

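Run:
```python
from h import *
np.set_printoptions(precision=4,suppress=True)
for n in('side','top'): print(n,ray(n,(320,200)))
print('tip',onz('side',(348,353.5),.06),onz('top',(467.8,197.5),.06),tri((348,353.5),(467.8,197.5)))
print('bow',onz('side',(269.5,359.3),.06),onz('top',(468.8,255.3),.06),tri((269.5,359.3),(468.8,255.3)))
print('stud',onz('side',(340.8,175.5),.103),onz('top',(286.5,169.5),.103),tri((340.8,175.5),(286.5,169.5)))
print('jar',onz('side',(325,288),.1),onz('top',(421,206.5),.1))
print('came',[onz('side',p,.009) for p in((242.5,172),(247,237))],[onz('top',p,.009) for p in((223,278),(325,273))])
print('oil',onz('side',(318,100),.15),onz('top',(149,180),.10))
```

```text
side (array([ 0.4689, -0.6378,  0.7834]), array([ 0.0858,  0.727 , -0.6813]))
top (array([0.4417, 0.1054, 0.9801]), array([ 0.121 , -0.0236, -0.9924]))
tip [ 0.5668 -0.277   0.06  ] [ 0.5654 -0.2841  0.06  ] (array([ 0.5651, -0.2809,  0.0678]), array([0.001]))
bow [ 0.4249 -0.2742  0.06  ] [ 0.4232 -0.281   0.06  ] (array([ 0.4244, -0.2779,  0.0673]), array([0.0014]))
stud [0.6159 0.1725 0.103 ] [0.6207 0.165  0.103 ] (array([0.6168, 0.1645, 0.1101]), array([0.0034]))
jar [ 0.5379 -0.1575  0.1   ] [ 0.5369 -0.1553  0.1   ]
came [array([0.358, 0.327, 0.009]), array([0.375 , 0.0739, 0.009 ])] [array([0.358 , 0.3255, 0.009 ]), array([0.3728, 0.0674, 0.009 ])]
oil [0.5889 0.4654 0.15  ] [0.5908 0.4875 0.1   ]
```

The crop confirms the choice: the linchpin has its tip at side (348,354) / top (468,197) and its bow at side (270,359) / top (469,255). The stud's top face is at side (341,175) / top (286,169). Next I'll refine the stud's yaw and the pin pose with masks.

```bash
cat >> h.py <<'E'
def Rz(a): return np.array([[np.cos(a),-np.sin(a),0],[np.sin(a),np.cos(a),0],[0,0,1]])
def bowpts(mid,yaw,z):   # red arc, ring centre 36+3 ahead of bow
    R=39; a=np.linspace(-1,1,41)*np.deg2rad(62)
    P=np.c_[-64-R*np.cos(a),R*np.sin(a),0*a]/1000
    return (Rz(yaw)@P.T).T+[mid[0],mid[1],z]
def box(c,yaw,h):
    P=np.array([[sx*.014,sy*.015,h] for sx,sy in((-1,-1),(1,-1),(1,1),(-1,1))])
    return (Rz(yaw)@P.T).T+[c[0],c[1],0]
E
python3 - <<'E'
from h import *
from scipy.optimize import minimize
np.set_printoptions(precision=4,suppress=True)
I={n:cv2.imread(f'pics/{n}0.png') for n in('side','top')}
for n,c in(('side',(340.8,175.5)),('top',(286.5,169.5))):
    im=I[n].astype(int); red=(im[:,:,2]>im[:,:,1]+60)&(im[:,:,2]>im[:,:,0]+60)&(im[:,:,1]<90)
    sel=np.zeros_like(red); x,y=((272,358),(469,245))[n=='top']; sel[max(0,y-30):y+30,x-30:x+30]=1
    v,u=np.nonzero(red&sel); print(n,'red n',len(u),u.mean(),v.mean(),u.min(),u.max(),v.min(),v.max(), proj(n,bowpts((.524,-.28),0,.06)).mean(0),proj(n,bowpts((.524,-.28),0,.06)).min(0),proj(n,bowpts((.524,-.28),0,.06)).max(0))
    # stud: gradient-free photometric fit: face mean brightness contrast to a surrounding rim
    g=cv2.cvtColor(I[n],cv2.COLOR_BGR2GRAY); g8=cv2.resize(g,None,fx=8,fy=8,interpolation=cv2.INTER_CUBIC).astype(float)
    sat=cv2.resize((I[n].max(2)-I[n].min(2)),None,fx=8,fy=8,interpolation=cv2.INTER_CUBIC)
    gr=np.hypot(cv2.Sobel(cv2.GaussianBlur(g8,(0,0),4),-1,1,0),cv2.Sobel(cv2.GaussianBlur(g8,(0,0),4),-1,0,1))
    def cost(p):
        q=(proj(n,box(p[:2],p[2],.103))+.5)*8-.5
        t=np.linspace(0,1,30)[:,None]; s=0
        for i in range(4):
            L=q[i]*(1-t)+q[(i+1)%4]*t
            s+=cv2.remap(gr.astype(np.float32),L[:,0].astype(np.float32)[None],L[:,1].astype(np.float32)[None],1).mean()
        return -s
    c0=onz(n,c,.103)
    best=min(((cost((c0[0]+dx,c0[1]+dy,a)),c0[0]+dx,c0[1]+dy,a) for dx in np.arange(-.008,.0081,.001) for dy in np.arange(-.008,.0081,.001) for a in np.deg2rad(np.arange(-30,31,3))))
    m=minimize(cost,best[1:],method='Nelder-Mead',options=dict(initial_simplex=np.array(best[1:])+np.vstack([np.zeros(3),np.diag([.001,.001,.03])])))
    print(m.x[:2],np.rad2deg(m.x[2]),m.fun)
    o=crop(n,c,(24,18),16,I[n]); q=(proj(n,box(m.x[:2],m.x[2],.103))+.5-[int(c[0]-24),int(c[1]-18)])*16
    cv2.polylines(o,[q.astype(int)],True,(0,0,255),1); I[n+'o']=cv2.resize(o,(400,300))
cv2.imwrite('pics/c2.png',np.hstack([I['sideo'],I['topo']]))
E
```

```text
side red n 126 273.4920634920635 361.08730158730157 268 283 340 379 [271.6285 362.3643] [267.4049 344.0668] [279.8546 379.9793]Traceback (most recent call last):
  File "<stdin>", line 21, in <module>
  File "<stdin>", line 21, in <genexpr>
  File "<stdin>", line 14, in cost
  File "h.py", line 7, in proj
    K,d,rv,t=cam(n); return cv2.projectPoints(np.array(P,float).reshape(-1,1,3),rv,t,K,d)[0][:,0]
             ~~~^^^
  File "h.py", line 5, in cam
    c=r.camera_model(n); return c['intrinsics'],np.array([c['k1'],0,0,0,0.]),np.array(c['rvec']),np.array(c['tvec'])
ValueError: time passes only in moves, steps and waits
```

```bash
python3 - <<'E'
s=open('h.py').read()
a=s.index("def cam(n)"); b=s.index("def proj")
s=s[:a]+'''CM={'side':(426.87085548,318.50389008,203.13490593,-.08734923196346504,[2.32555976,-.1178435,.06241703],[-.53968565,.16435655,.96027262]),
'top':(374.34489624,317.33598494,198.72691882,.02360247577723759,[2.17920289,-2.15099392,.15377035],[.08233684,.56136931,.91914661])}
def cam(n):
    f,u,v,k,rv,t=CM[n]; return np.array([[f,0,u],[0,f,v],[0,0,1.]]),np.array([k,0,0,0,0.]),np.array(rv),np.array(t)
'''+s[b:]
open('h.py','w').write(s)
E
cat > fit.py <<'E'
from h import *
from scipy.optimize import minimize
np.set_printoptions(precision=4,suppress=True)
I={n:cv2.imread(f'pics/{n}0.png') for n in('side','top')}
for n,c in(('side',(340.8,175.5)),('top',(286.5,169.5))):
    im=I[n].astype(int); red=(im[:,:,2]>im[:,:,1]+60)&(im[:,:,2]>im[:,:,0]+60)&(im[:,:,1]<90)
    sel=np.zeros_like(red); x,y=((272,358),(469,245))[n=='top']; sel[max(0,y-30):y+30,x-30:x+30]=1
    v,u=np.nonzero(red&sel); B=proj(n,bowpts((.524,-.28),0,.06)); print(n,'red',len(u),u.mean(),v.mean(),u.min(),u.max(),v.min(),v.max(),B.mean(0),B.min(0),B.max(0))
    g=cv2.cvtColor(I[n],cv2.COLOR_BGR2GRAY); g8=cv2.resize(g,None,fx=8,fy=8,interpolation=cv2.INTER_CUBIC).astype(float)
    g8=cv2.GaussianBlur(g8,(0,0),4); gr=np.hypot(cv2.Sobel(g8,-1,1,0),cv2.Sobel(g8,-1,0,1)).astype(np.float32)
    def cost(p):
        q=((proj(n,box(p[:2],p[2],.103))+.5)*8-.5).astype(np.float32)
        t=np.linspace(0,1,30)[:,None].astype(np.float32)
        L=np.vstack([q[i]*(1-t)+q[(i+1)%4]*t for i in range(4)])
        return -cv2.remap(gr,L[:,:1],L[:,1:],1).mean()
    c0=onz(n,c,.103)
    best=min(((cost((c0[0]+dx,c0[1]+dy,a)),c0[0]+dx,c0[1]+dy,a) for dx in np.arange(-.008,.0081,.002) for dy in np.arange(-.008,.0081,.002) for a in np.deg2rad(np.arange(-30,31,4))))
    m=minimize(cost,best[1:],method='Nelder-Mead',options=dict(initial_simplex=np.array(best[1:])+np.vstack([np.zeros(3),np.diag([.001,.001,.03])])))
    print(m.x[:2],np.rad2deg(m.x[2]),m.fun)
    o=crop(n,c,(24,18),16,I[n]); q=(proj(n,box(m.x[:2],m.x[2],.103))+.5-[int(c[0]-24),int(c[1]-18)])*16
    cv2.polylines(o,[q.astype(int)],True,(0,0,255),1); I[n+'o']=cv2.resize(o,(400,300))
cv2.imwrite('pics/c2.png',np.hstack([I['sideo'],I['topo']]))
E
python3 fit.py
```

```text
side red 126 273.4920634920635 361.08730158730157 268 283 340 379 [271.6285 362.3643] [267.4049 344.0668] [279.8546 379.9793]
[0.6146 0.1712] 2.7617852520549415 -14.82264232635498
top red 119 468.12605042016804 251.2689075630252 452 484 244 256 [468.3173 253.105 ] [454.0064 247.4521] [482.1937 256.2191]
[0.6149 0.1657] 2.101656037816329 -25.814409255981445
```

View pics/c2.png

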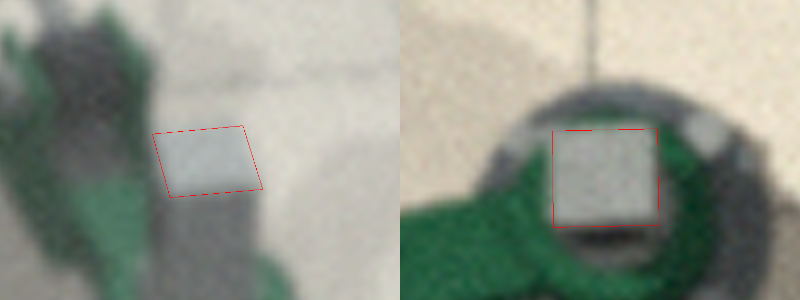

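The stud is at x ≈ 0.615, y between 0.166 and 0.171, with yaw about 2.4°. The two cameras differ by about 5 mm in y, so I'll correct that with relative looks. The pin is at about (0.525, -0.281) with yaw -1.2°. I'll move above it now.

```bash
python3 -m handwheel '[[0.5,[-595,-641,0],[0,0,-0.443]],[0.5,[-595,-641,0],[0,0,-0.443]],[0.5,[-595,-641,0],[0,0,-0.443]],[0.5,[-595,-641,0],[0,0,-0.443]],[0.5,[-595,-641,0],[0,0,-0.443]],[0.5,[-595,-641,0],[0,0,-0.443]],[0.5,[-595,-641,0],[0,0,-0.443]],[0.5,[-595,-641,0],[0,0,-0.443]],[0.5,[-595,-641,0],[0,0,-0.443]],[0.5,[-595,-641,0],[0,0,-0.443]],[0.5,[-595,-641,0],[0,0,-0.443]],[0.5,[-595,-641,0],[0,0,-0.443]],[0.5,[-595,-641,0],[0,0,-0.443]],[0.5,[-595,-641,0],[0,0,-0.443]],[0.5,[-595,-641,0],[0,0,-0.443]],[0.5,[-595,-641,0],[0,0,-0.443]],[0.5,[-595,-641,0],[0,0,-0.443]],[0.5,[-595,-641,0],[0,0,-0.443]],[0.5,[-595,-641,0],[0,0,-0.443]],[0.5,[-595,-641,0],[0,0,-0.443]]]' 60
```

```text
time_s: 2.6
eef_pos: [0.5248, -0.2807, 0.2454]
tool_rot: [[-1.0, 0.021, 0.0], [0.021, 1.0, -0.0], [-0.0, -0.0, -1.0]]
ft_force: [0.5, -0.1, -0.5]
opening: 0.503
grasp_force: 0.0
```

```bash
python3 -m handwheel '[[0.5,[0,0,55],[0,0,0]],[0.5,[0,0,110],[0,0,0]],[0.5,[0,0,125],[0,0,0]],[0.5,[0,0,140],[0,0,0]],[0.5,[0,0,140],[0,0,0]],[0.5,[0,0,140],[0,0,0]]]'
python3 - <<'E'
from h import *
im={n:np.ascontiguousarray(r.grab_frame(n)[:,:,::-1]) for n in('side','top')}
o=[]
for n in im:
    cv2.imwrite(f'pics/{n}1.png',im[n])
    c=((312,345),(460,215))[n=='top']; k=crop(n,c,(50,50),8,im[n])
    for P,col in (([(.483,-.2802,.06),(.567,-.282,.06)],(0,255,0)),([(.525,-.281,.06),(.525,-.281,.105)],(255,0,255))):
        q=(proj(n,P)+.5-[int(c[0]-50),int(c[1]-50)])*8; cv2.polylines(k,[q.astype(int)],False,col,1)
    o.append(cv2.resize(k,(400,400)))
cv2.imwrite('pics/c3.png',np.hstack(o))
E
```

```text
time_s: 3.35
eef_pos: [0.5254, -0.2814, 0.1067]
tool_rot: [[-1.0, 0.022, 0.002], [0.022, 1.0, -0.001], [-0.002, -0.001, -1.0]]
ft_force: [-0.0, 0.6, -0.3]
opening: 0.498
grasp_force: 0.0
```

View pics/c3.png

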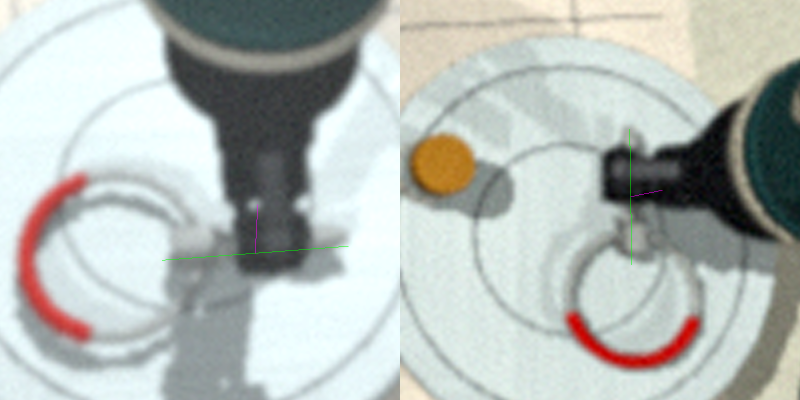

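Run:
```python
from h import *
o=[]
for n in('side','top'):
    im=cv2.imread(f'pics/{n}1.png'); c=((325,352),(470,205))[n=='top']; k=crop(n,c,(20,25),20,im)
    R=np.array([[-1,.022,0],[.022,1,0],[0,0,-1.]]); t=np.array([.5254,-.2814,.1067])
    for sy in(-1,1):
        P=[t+R@np.array([x,sy*.021,z]) for x,z in((-.011,.008),(.011,.008),(.011,-.02),(-.011,-.02))]
        q=(proj(n,P)+.5-[int(c[0]-20),int(c[1]-25)])*20; cv2.polylines(k,[q.astype(int)],True,(0,0,255) if sy<0 else (255,255,0),2)
    P=[(.525-.038*1,-.2802,.06),(.567,-.282,.06)]
    q=(proj(n,P)+.5-[int(c[0]-20),int(c[1]-25)])*20; cv2.polylines(k,[q.astype(int)],False,(0,255,0),1)
    o.append(cv2.resize(k,(400,500)))
cv2.imwrite('pics/c4.png',cv2.convertScaleAbs(np.hstack(o),alpha=1.0,beta=30))
```

```text
(no output)
```

View pics/c4.png

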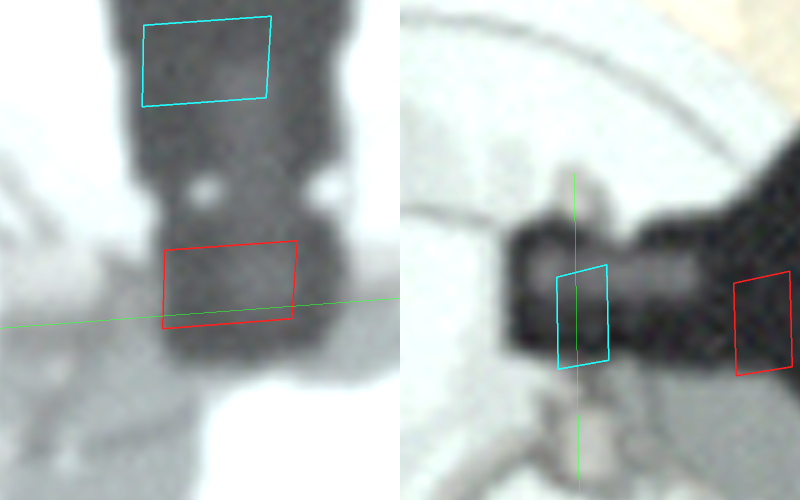

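The finger in both views sits about 4 mm further in +x than computed, so I'll shift -4 mm in x (tool +x), descend and grip.

```bash
python3 -m handwheel '[[0.5,[4,-1,10],[0,0,0]],[0.5,[4,-1,25],[0,0,0]],[0.5,[4,-1,37],[0,0,0]],[0.5,[4,-1,38],[0,0,0]],[0.5,[4,-1,38],[0,0,0]],[0.7,[4,-1,38],[0,0,0]],[0.85,[4,-1,38],[0,0,0]],[1,[4,-1,38],[0,0,0]],[1,[4,-1,38],[0,0,0]],[1,[4,-1,38],[0,0,0]],[1,[4,-1,38],[0,0,0]],[1,[4,-1,38],[0,0,0]]]' 80
```

```text
time_s: 4.95
eef_pos: [0.5208, -0.2819, 0.0674]
tool_rot: [[-1.0, 0.022, 0.0], [0.022, 1.0, -0.0], [-0.0, -0.0, -1.0]]
ft_force: [0.9, 1.9, 3.5]
opening: 0.095
grasp_force: 78.5
```

```bash
python3 -m handwheel '[[1,[0,0,-40],[0,0,0]],[1,[0,0,-90],[0,0,0]],[1,[0,40,-140],[0,0,-0.02]],[1,[-5,95,-150],[0,0,-0.04]],[1,[-10,150,-150],[0,0,-0.063]],[1,[-13,210,-150],[0,0,-0.063]],[1,[-13,270,-150],[0,0,-0.063]],[1,[-13,330,-150],[0,0,-0.063]],[1,[-13,380,-150],[0,0,-0.063]],[1,[-13,420,-150],[0,0,-0.063]],[1,[-13,446,-150],[0,0,-0.063]],[1,[-13,446,-120],[0,0,-0.063]],[1,[-13,446,-80],[0,0,-0.063]],[1,[-13,446,-40],[0,0,-0.063]],[1,[-13,446,-20],[0,0,-0.063]],[1,[-13,446,-20],[0,0,-0.063]],[1,[-13,446,-20],[0,0,-0.063]]]'
python3 - <<'E'
from h import *
S=(.6148,.166);a=np.deg2rad(2.4);ax=np.array([np.cos(a),np.sin(a),0])
o=[]
for n in('side','top'):
    im=np.ascontiguousarray(r.grab_frame(n)[:,:,::-1]); cv2.imwrite(f'pics/{n}2.png',im)
    c=((325,190),(290,185))[n=='top']; k=crop(n,c,(25,25),16,im)
    o.append(cv2.resize(k,(400,400),interpolation=cv2.INTER_AREA))
cv2.imwrite('pics/c5.png',np.hstack(o))
E
```

```text
time_s: 7.08
eef_pos: [0.5438, 0.1636, 0.0881]
tool_rot: [[-0.999, -0.041, 0.001], [-0.041, 0.999, 0.0], [-0.001, 0.0, -1.0]]
ft_force: [0.2, -0.1, -1.4]
opening: 0.097
grasp_force: 78.6
```

View pics/c5.png

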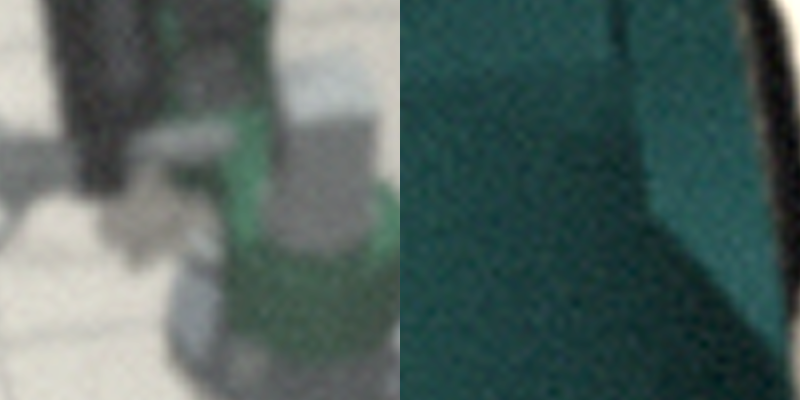

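Run:
```python
from h import *
im=cv2.imread('pics/side2.png')
a=np.deg2rad(2.4);ax=np.array([np.cos(a),np.sin(a),0]);S=np.array([.6146,.1712,.08])
c=(325,190);off=np.array([300,165])
for s in(-.014,-.024,-.034,-.045): print(s,(proj('side',S+ax*s)[0]+.5-off)*8)
# shank rows: per column intensity centre
g=cv2.cvtColor(im,cv2.COLOR_BGR2GRAY).astype(float)
for u in range(316,334): print(u,(u+.5-300)*8, g[176:190,u].astype(int))
```

```text
-0.014 [280.05309045 150.87290205]
-0.024 [248.82500274 153.69141674]
-0.034 [217.52716273 156.51839725]
-0.045 [183.0203621  159.63774438]
316 132.0 [50 46 46 44 40 44 54 59 63 58 61 64 70 80]
317 140.0 [47 42 39 40 43 51 68 73 74 68 74 78 84 91]
318 148.0 [43 41 42 44 45 56 75 81 79 74 83 87 93 98]
319 156.0 [41 42 43 43 50 67 86 88 82 81 86 88 91 93]
320 164.0 [45 43 41 47 61 76 93 93 85 80 78 79 83 91]
321 172.0 [50 47 51 54 63 83 97 97 89 73 68 68 75 88]
322 180.0 [55 55 52 56 72 84 97 95 88 72 59 57 63 78]
323 188.0 [61 59 58 60 74 87 93 93 84 73 59 54 56 71]
324 196.0 [67 64 64 66 73 90 96 91 83 74 56 46 51 66]
325 204.0 [69 63 66 67 77 93 96 91 82 73 55 50 54 69]
326 212.0 [56 60 60 72 83 93 93 88 79 66 57 51 50 59]
327 220.0 [60 61 65 70 82 91 97 89 77 66 57 53 53 52]
328 228.0 [60 61 64 69 81 90 91 87 77 73 66 63 55 55]
329 236.0 [57 61 67 71 76 84 85 80 74 71 71 70 67 67]
330 244.0 [58 64 64 69 72 77 74 77 72 72 74 72 71 72]
331 252.0 [53 60 61 64 70 71 72 71 74 75 76 78 73 78]
332 260.0 [57 57 57 65 74 69 70 73 73 73 75 77 82 83]
333 268.0 [58 58 59 66 66 64 69 69 70 75 72 78 85 85]
```

The top view is blocked by the arm. In the side view the pin axis at about (324,183) sits 1–2 px above the expected hole line (stud face edge near (335,180)). I'll measure the height by touching the shank on the stud top.

```bash
python3 -m handwheel '[[1,[0,0,-30],[0,0,0]],[1,[0,0,-45],[0,0,0]],[1,[-15,0,-45],[0,0,0]],[1,[-33,0,-45],[0,0,0]],[1,[-33,0,-37],[0,0,0]],[1,[-33,0,-32],[0,0,0]],[1,[-33,0,-32],[0,0,0]],[1,[-33,0,-32],[0,0,0]]]' | grep -E "eef|ft"
python3 -m handwheel '[[1,[0,0,1.5],[0,0,0]],[1,[0,0,1.5],[0,0,0]]]' | grep -E "eef|ft"
python3 -m handwheel '[[1,[0,0,1.5],[0,0,0]],[1,[0,0,1.5],[0,0,0]]]' | grep -E "eef|ft"
python3 -m handwheel '[[1,[0,0,1],[0,0,0]],[1,[0,0,1],[0,0,0]]]' | grep -E "eef|ft"
```

```text
eef_pos: [0.5762, 0.1651, 0.1193]
ft_force: [-0.4, 0.2, -1.7]
eef_pos: [0.5763, 0.1651, 0.1178]
ft_force: [0.6, -0.1, -1.9]
eef_pos: [0.5763, 0.165, 0.1162]
ft_force: [-0.4, -0.6, -2.1]
eef_pos: [0.5763, 0.165, 0.1152]
ft_force: [-0.5, 0.2, -2.0]
```

```bash
python3 -m handwheel '[[1,[0,0,1],[0,0,0]],[1,[0,0,1],[0,0,0]]]' | grep -E "eef|ft"
python3 -m handwheel '[[1,[0,0,1],[0,0,0]],[1,[0,0,1],[0,0,0]]]' | grep -E "eef|ft"
```

```text
eef_pos: [0.5763, 0.165, 0.1142]
ft_force: [0.5, 0.4, -2.6]
eef_pos: [0.5763, 0.165, 0.1132]
ft_force: [-0.2, -1.4, -1.0]
```

```bash
python3 -m handwheel '[[1,[0,0,0.7],[0,0,0]],[1,[0,0,0.7],[0,0,0]]]' | grep -E "eef|ft"
python3 -m handwheel '[[1,[0,0,0.7],[0,0,0]],[1,[0,0,0.7],[0,0,0]]]' | grep -E "eef|ft"
```

```text
eef_pos: [0.5763, 0.165, 0.1125]
ft_force: [0.1, -0.1, -1.7]
eef_pos: [0.5764, 0.1651, 0.1119]
ft_force: [-0.4, 0.1, 0.0]
```

```bash
python3 -m handwheel '[[1,[0,0,0.7],[0,0,0]],[1,[0,0,0.7],[0,0,0]]]' | grep -E "eef|ft"
python3 -m handwheel '[[1,[0,0,0.7],[0,0,0]],[1,[0,0,0.7],[0,0,0]]]' | grep -E "eef|ft"
```

```text
eef_pos: [0.5765, 0.165, 0.1114]
ft_force: [-2.0, -0.7, 2.2]
eef_pos: [0.5765, 0.165, 0.1108]
ft_force: [-3.6, -0.3, 7.3]
```

Contact is at TCP z ≈ 0.112, so the hole height corresponds to TCP z ≈ 0.0833. I'll back off, lower and insert.

```bash
python3 -m handwheel '[[1,[0,0,-15],[0,0,0]],[1,[18,0,-15],[0,0,0]],[1,[36,0,-15],[0,0,0]],[1,[36,0,10],[0,0,0]],[1,[36,0,27],[0,0,0]],[1,[36,0,27],[0,0,0]],[1,[36,0,27],[0,0,0]],[1,[32,0,27],[0,0,0]],[1,[29,0,27],[0,0,0]],[1,[26,0,27],[0,0,0]],[1,[26,0,27],[0,0,0]]]' | grep -E "eef|ft"
python3 -m handwheel '[[1,[-2,0,0],[0,0,0]],[1,[-2,0,0],[0,0,0]]]' | grep -E "eef|ft"
python3 -m handwheel '[[1,[-2,0,0],[0,0,0]],[1,[-2,0,0],[0,0,0]]]' | grep -E "eef|ft"
```

```text
eef_pos: [0.5506, 0.1639, 0.0835]
ft_force: [-0.0, -0.5, -2.2]
eef_pos: [0.5525, 0.164, 0.0835]
ft_force: [0.4, -0.1, -0.9]
eef_pos: [0.5545, 0.1641, 0.0835]
ft_force: [0.1, 0.4, -1.1]
```

```bash
python3 -m handwheel '[[1,[-2,0,0],[0,0,0]],[1,[-2,0,0],[0,0,0]]]' | grep -E "eef|ft"
python3 -m handwheel '[[1,[-2,0,0],[0,0,0]],[1,[-2,0,0],[0,0,0]]]' | grep -E "eef|ft"
python3 -m handwheel '[[1,[-2,0,0],[0,0,0]],[1,[-2,0,0],[0,0,0]]]' | grep -E "eef|ft"
```

```text
eef_pos: [0.5565, 0.1642, 0.0835]
ft_force: [0.3, -0.7, -1.0]
eef_pos: [0.5585, 0.1643, 0.0835]
ft_force: [-0.0, -0.1, -2.1]
eef_pos: [0.5605, 0.1644, 0.0835]
ft_force: [-0.2, -0.6, -2.1]
```

```bash
python3 -m handwheel '[[1,[-2,0,0],[0,0,0]],[1,[-2,0,0],[0,0,0]]]' | grep -E "eef|ft"
python3 -m handwheel '[[1,[-2,0,0],[0,0,0]],[1,[-2,0,0],[0,0,0]]]' | grep -E "eef|ft"
python3 -m handwheel '[[1,[-2,0,0],[0,0,0]],[1,[-2,0,0],[0,0,0]]]' | grep -E "eef|ft"
python3 -m handwheel '[[1,[-2,0,0],[0,0,0]],[1,[-2,0,0],[0,0,0]]]' | grep -E "eef|ft"
```

```text
eef_pos: [0.5625, 0.1644, 0.0835]
ft_force: [-0.5, -0.3, -1.7]
eef_pos: [0.5645, 0.1645, 0.0835]
ft_force: [1.2, 0.8, -1.7]
eef_pos: [0.5665, 0.1647, 0.0835]
ft_force: [-0.3, 0.8, -1.8]
eef_pos: [0.5685, 0.1647, 0.0835]
ft_force: [0.2, 0.5, -3.1]
```

```bash
python3 -m handwheel '[[1,[-2,0,0],[0,0,0]],[1,[-4,0,0],[0,0,0]],[1,[-4,0,0],[0,0,0]]]' | grep -E "eef|ft"
python3 -m handwheel '[[1,[-2,0,0],[0,0,0]],[1,[-4,0,0],[0,0,0]],[1,[-4,0,0],[0,0,0]]]' | grep -E "eef|ft"
python3 -m handwheel '[[1,[-2,0,0],[0,0,0]],[1,[-4,0,0],[0,0,0]],[1,[-4,0,0],[0,0,0]]]' | grep -E "eef|ft"
python3 - <<'E'
from h import *
o=[]
im=np.ascontiguousarray(r.grab_frame('side')[:,:,::-1]); cv2.imwrite('pics/side3.png',im)
cv2.imwrite('pics/c6.png',crop('side',(325,185),(35,25),11,im))
E
```

```text
eef_pos: [0.5725, 0.1649, 0.0835]
ft_force: [0.7, 1.9, -2.3]
eef_pos: [0.5765, 0.165, 0.0835]
ft_force: [0.5, 1.6, -2.6]
eef_pos: [0.5806, 0.1652, 0.0835]
ft_force: [-0.2, 1.5, -3.4]
```

View pics/c6.png

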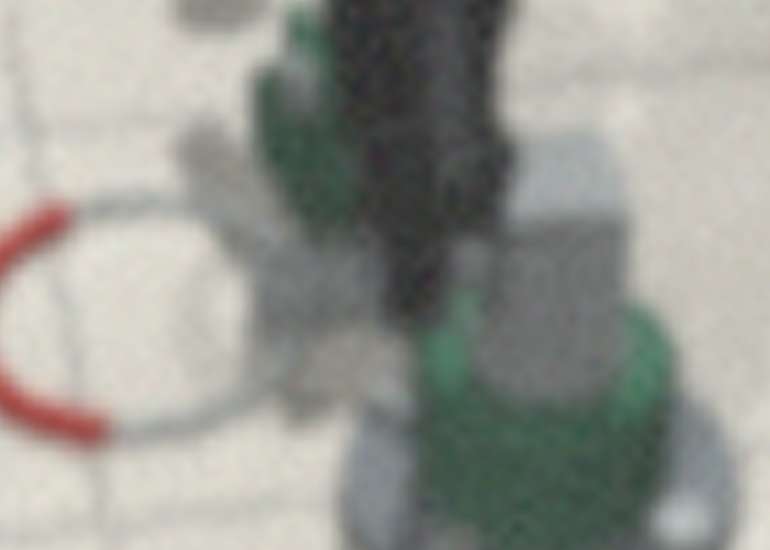

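The tip is inside the stud: only a short bit of shank shows at (468,260) between the finger and the stud. I'll go 4 mm further, watching force.

```bash
python3 -m handwheel '[[1,[-2,0,0],[0,0,0]],[1,[-2,0,0],[0,0,0]]]' | grep -E "eef|ft"
python3 -m handwheel '[[1,[-2,0,0],[0,0,0]],[1,[-2,0,0],[0,0,0]]]' | grep -E "eef|ft"
python3 -m handwheel '[[1,[-1,0,0],[0,0,0]],[1,[-1,0,0],[0,0,0]]]' | grep -E "eef|ft"
```

```text
eef_pos: [0.5825, 0.1653, 0.0835]
ft_force: [0.7, 2.2, -2.8]
eef_pos: [0.5845, 0.1654, 0.0835]
ft_force: [1.0, 2.4, -4.4]
eef_pos: [0.5854, 0.1654, 0.0835]
ft_force: [-0.6, 3.0, -3.1]
```

```bash
python3 -m handwheel '[[1,[-1,0,0],[0,0,0]],[1,[-1,0,0],[0,0,0]]]' | grep -E "eef|ft"
python3 -m handwheel '[[1,[-1,0,0],[0,0,0]],[1,[-1,0,0],[0,0,0]]]' | grep -E "eef|ft"
python3 -m handwheel '[[1,[-1,0,0],[0,0,0]],[1,[-1,0,0],[0,0,0]]]' | grep -E "eef|ft"
```

```text
eef_pos: [0.5864, 0.1655, 0.0835]
ft_force: [-0.8, 3.1, -3.1]
eef_pos: [0.5874, 0.1655, 0.0835]
ft_force: [-1.1, 1.9, -3.7]
eef_pos: [0.5884, 0.1656, 0.0835]
ft_force: [-1.0, 3.7, -4.0]
```

```bash
python3 -m handwheel '[[0.8,[0,0,0],[0,0,0]],[0.6,[0,0,0],[0,0,0]],[0.5,[0,0,0],[0,0,0]],[0.5,[0,0,0],[0,0,0]],[0.5,[0,0,0],[0,0,0]],[0.5,[0,0,-30],[0,0,0]],[0.5,[0,0,-60],[0,0,0]],[1,[30,0,-60],[0,0,0]],[1,[62,0,-60],[0,0,0]],[1,[62,0,-60],[0,0,0]],[1,[62,0,-60],[0,0,0]],[1,[62,0,-60],[0,0,0]]]' | grep -E "eef|ft|open"
python3 - <<'E'
from h import *
im=np.ascontiguousarray(r.grab_frame('side')[:,:,::-1]); cv2.imwrite('pics/side4.png',im)
k=crop('side',(310,185),(50,34),8,im)
q=(proj('side',[(.5264,.1677,.08),(.5264,.1677,.066)])+.5-[260,151])*8; cv2.polylines(k,[q.astype(int)],False,(255,0,255),2)
cv2.imwrite('pics/c7.png',k)
E
```

```text
eef_pos: [0.527, 0.1629, 0.1435]
ft_force: [0.9, -0.3, -1.1]
opening: 0.001
```

View pics/c7.png

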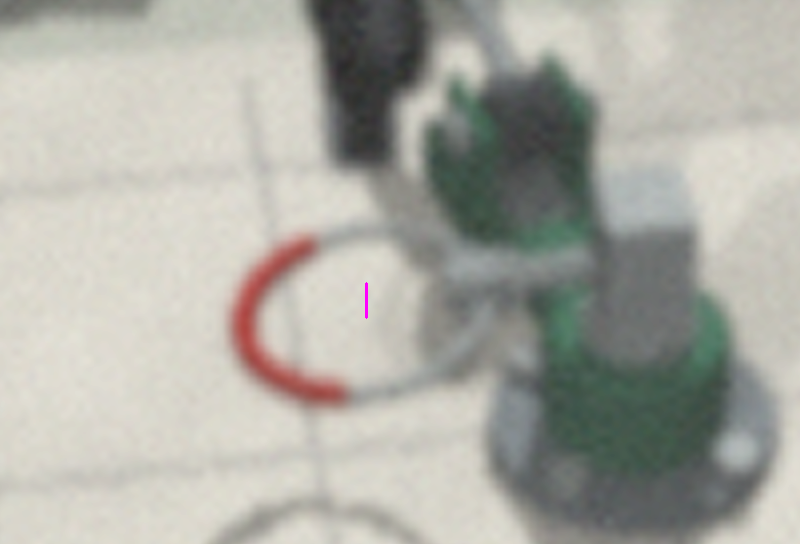

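The pin stays in the hole on its own, head at (470,270) and ring behind it. The shut fingers at (360,160) will come down inside the ring near (360,315), so I'll lower them and push.

```bash
python3 -m handwheel '[[1,[0,0,30],[0,0,0]],[1,[0,0,60],[0,0,0]],[1,[0,0,63],[0,0,0]],[1,[0,0,63],[0,0,0]],[1,[-4,0,63],[0,0,0]],[1,[-8,0,63],[0,0,0]],[1,[-8,0,63],[0,0,0]]]' | grep -E "eef|ft"
python3 -m handwheel '[[1,[-3,0,0],[0,0,0]],[1,[-6,0,0],[0,0,0]],[1,[-8,0,0],[0,0,0]]]' | grep -E "eef|ft"
python3 -m handwheel '[[1,[-3,0,0],[0,0,0]],[1,[-6,0,0],[0,0,0]],[1,[-8,0,0],[0,0,0]]]' | grep -E "eef|ft"
python3 -m handwheel '[[1,[-2,0,0],[0,0,0]],[1,[-4,0,0],[0,0,0]],[1,[-6,0,0],[0,0,0]]]' | grep -E "eef|ft"
```

```text
eef_pos: [0.5349, 0.1634, 0.0809]
ft_force: [-0.1, -0.8, -0.5]
eef_pos: [0.5419, 0.1636, 0.0803]
ft_force: [-7.5, -0.3, 2.0]
eef_pos: [0.55, 0.1641, 0.0803]
ft_force: [-3.3, 0.5, 1.2]
eef_pos: [0.5566, 0.1642, 0.0805]
ft_force: [-3.4, 0.3, 1.6]
```

```bash
python3 -m handwheel '[[1,[-2,0,0],[0,0,0]],[1,[-4,0,0],[0,0,0]],[1,[-4,0,0],[0,0,0]]]' | grep -E "eef|ft"
python3 -m handwheel '[[1,[-2,0,0],[0,0,0]],[1,[-2,0,0],[0,0,0]]]' | grep -E "eef|ft"
python3 -m handwheel '[[1,[-2,0,0],[0,0,0]],[1,[-2,0,0],[0,0,0]]]' | grep -E "eef|ft"
```

```text
eef_pos: [0.5607, 0.1643, 0.0805]
ft_force: [-0.5, -0.1, -1.0]
eef_pos: [0.5626, 0.1644, 0.0805]
ft_force: [-1.3, 0.4, 0.3]
eef_pos: [0.5646, 0.1645, 0.0805]
ft_force: [-0.1, -0.3, -0.3]
```

```bash
python3 -m handwheel '[[1,[-2,0,0],[0,0,0]],[1,[-2,0,0],[0,0,0]]]' | grep -E "eef|ft"
python3 -m handwheel '[[1,[-1.5,0,0],[0,0,0]],[1,[-1.5,0,0],[0,0,0]]]' | grep -E "eef|ft"
python3 -m handwheel '[[1,[-1,0,0],[0,0,0]],[1,[-1,0,0],[0,0,0]]]' | grep -E "eef|ft"
```

```text
eef_pos: [0.5657, 0.1646, 0.0803]
ft_force: [-7.4, 0.1, 3.2]
eef_pos: [0.5659, 0.1647, 0.0799]
ft_force: [-14.6, -0.6, 6.8]
eef_pos: [0.5661, 0.1647, 0.0797]
ft_force: [-21.5, -1.0, 9.6]
```

The pin is home: force rises firmly at TCP x ≈ 0.5655. Next I'll retreat and turn 90° for the bow.

```bash
python3 -c "
from bench import r
print(r.read_state()['q'])"
python3 -m handwheel '[[1,[8,0,0],[0,0,0]],[1,[14,0,0],[0,0,0]],[1,[14,0,-45],[0,0,0]],[1,[14,0,-90],[0,0,0]],[0.6,[58,0,-90],[0,0,0]],[0.6,[58,0,-90],[0,0,0]]]' | grep -E "eef|ft|time"
```

```text
[-0.55401835  0.57776952  0.28668505  1.82863881 -0.22477922  0.77303824
  1.46384827]
time_s: 22.65
eef_pos: [0.509, 0.1625, 0.171]
ft_force: [0.1, 1.2, -0.9]
```

```bash
python3 -m handwheel '[[0.6,[0,0,0],[0,0,-0.18]],[0.6,[0,0,0],[0,0,-0.36]],[0.6,[0,0,0],[0,0,-0.54]],[0.6,[0,0,0],[0,0,-0.72]],[0.6,[0,0,0],[0,0,-0.9]],[0.6,[0,0,0],[0,0,-1.08]],[0.6,[0,0,0],[0,0,-1.26]],[0.6,[0,0,0],[0,0,-1.44]],[0.6,[0,0,0],[0,0,-1.57]],[0.6,[0,0,30],[0,0,-1.57]],[0.6,[0,0,50],[0,0,-1.57]],[0.6,[0,0,50],[0,0,-1.57]],[0.6,[0,0,50],[0,0,-1.57]]]'
python3 - <<'E'
from h import *
im=np.ascontiguousarray(r.grab_frame('side')[:,:,::-1]); cv2.imwrite('pics/side5.png',im)
k=crop('side',(310,185),(50,34),8,im)
s=r.read_state()['eef_pos'];print(s)
q=(proj('side',[(s[0],s[1],.09),(s[0],s[1],.07)])+.5-[260,151])*8; cv2.polylines(k,[q.astype(int)],False,(255,0,255),2)
cv2.imwrite('pics/c8.png',k)
E
```

```text
time_s: 24.28
eef_pos: [0.5115, 0.1625, 0.1212]
tool_rot: [[0.04, -0.999, 0.001], [-0.999, -0.04, 0.0], [-0.0, -0.001, -1.0]]
ft_force: [0.5, -0.4, -0.5]
opening: 0.402
grasp_force: 0.0
[0.5115268  0.16249473 0.12137936]
```

View pics/c8.png

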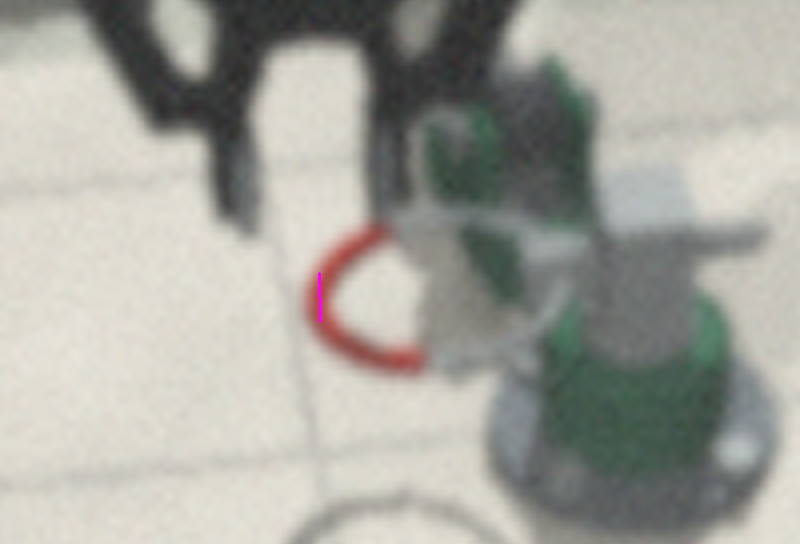

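The tip sticks out beyond the stud at (760,230), and the bow middle at (318,305) is centred under the open fingers. I'll lower and grip.

```bash
python3 -m handwheel '[[0.6,[0,0,25],[0,0,0]],[0.6,[0,0,47],[0,0,0]],[0.6,[0,0,47],[0,0,0]],[0.8,[0,0,47],[0,0,0]],[1,[0,0,47],[0,0,0]],[1,[0,0,47],[0,0,0]],[1,[0,0,47],[0,0,0]],[1,[0,0,47],[0,0,0]]]' 35
```

```text
time_s: 25.32
eef_pos: [0.5112, 0.1623, 0.0737]
tool_rot: [[0.04, -0.999, 0.001], [-0.999, -0.04, 0.0], [-0.0, -0.001, -1.0]]
ft_force: [3.1, -1.1, 2.2]
opening: 0.094
grasp_force: 32.5
```

```bash
python3 -m handwheel '[[1,[0,0,-7],[0,0,0]],[1,[0,-0.5,-14],[0,0,0]],[1,[0,-2,-21],[0,0,0]],[1,[0,-4,-28],[0,0,0]],[1,[0,-6,-35],[0,0,0]],[1,[0,-8,-40],[0,0,0]],[1,[0,-8,-40],[0,0,0]]]'
```

```text
time_s: 26.2
eef_pos: [0.5176, 0.163, 0.1136]
tool_rot: [[0.041, -0.999, -0.003], [-0.999, -0.041, -0.0], [0.0, 0.003, -1.0]]
ft_force: [-9.9, 2.2, 0.2]
opening: 0.095
grasp_force: 35.3
```

```bash
python3 -m handwheel '[[1,[0,-4,-7],[0,0,0]],[1,[0,-9,-14],[0,0,0]],[1,[0,-15,-21],[0,0,0]],[1,[0,-20,-26],[0,0,0]],[1,[0,-25,-30],[0,0,0]],[1,[0,-25,-30],[0,0,0]]]'
```

```text
time_s: 26.95
eef_pos: [0.5416, 0.1648, 0.1445]
tool_rot: [[0.042, -0.999, -0.005], [-0.999, -0.042, 0.0], [-0.0, 0.005, -1.0]]
ft_force: [-28.1, 2.2, 26.5]
opening: 0.092
grasp_force: 35.0
```

```bash
python3 -m handwheel '[[1,[0,1,-3],[0,0,0]],[1,[0,1,-3],[0,0,0]]]' | grep -E "eef|ft|open"
```

```text
eef_pos: [0.5419, 0.1643, 0.1471]
ft_force: [-10.3, 1.4, 6.3]
opening: 0.088
```

```bash
python3 -m handwheel '[[1,[0,-6,-5],[0,0,0]],[1,[0,-12,-9],[0,0,0]],[1,[0,-18,-12],[0,0,0]],[1,[0,-18,-12],[0,0,0]]]' | grep -E "eef|ft|open"
python3 -m handwheel '[[1,[0,-7,-2.5],[0,0,0]],[1,[0,-14,-4],[0,0,0]],[1,[0,-14,-4],[0,0,0]]]' | grep -E "eef|ft|open"
```

```text
eef_pos: [0.5608, 0.1648, 0.1592]
ft_force: [-7.1, 1.2, 6.1]
opening: 0.087
eef_pos: [0.575, 0.1653, 0.1632]
ft_force: [-5.5, 1.6, 4.1]
opening: 0.088
```

```bash
python3 -m handwheel '[[1,[0,-7,-1],[0,0,0]],[1,[0,-14,-1.5],[0,0,0]],[1,[0,-21,-1],[0,0,0]],[1,[0,-28,0.5],[0,0,0]],[1,[0,-33,2],[0,0,0]],[1,[0,-33,2],[0,0,0]]]' | grep -E "eef|ft|open"
```

```text
eef_pos: [0.6084, 0.1661, 0.1604]
ft_force: [2.5, 0.2, -1.0]
opening: 0.084
```

Past centre, with the ring now pulling forward. I'll release and lift.

```bash
python3 -m handwheel '[[0.6,[0,0,0],[0,0,0]],[0.6,[0,0,0],[0,0,0]],[0.6,[0,0,-30],[0,0,0]],[0.6,[0,0,-80],[0,0,0]],[0.6,[0,0,-120],[0,0,0]],[0.6,[0,150,-120],[0,0,0]],[0.6,[0,150,-120],[0,0,0]],[0.6,[0,150,-120],[0,0,0]],[0.6,[0,150,-120],[0,0,0]],[0.6,[0,150,-120],[0,0,0]]]'
python3 - <<'E'
from h import *
o=[]
for n in('side','top'):
    im=np.ascontiguousarray(r.grab_frame(n)[:,:,::-1]); cv2.imwrite(f'pics/{n}6.png',im)
    c=((335,185),(285,180))[n=='top']; k=crop(n,c,(34,34),12,im)
    o.append(cv2.resize(k,(400,400),interpolation=cv2.INTER_AREA))
cv2.imwrite('pics/c9.png',np.hstack(o))
E
```

```text
time_s: 30.08
eef_pos: [0.4585, 0.1601, 0.2808]
tool_rot: [[0.04, -0.999, 0.001], [-0.999, -0.04, -0.0], [0.0, -0.001, -1.0]]
ft_force: [0.4, -0.1, -0.5]
opening: 0.401
grasp_force: 0.0
```

View pics/c9.png

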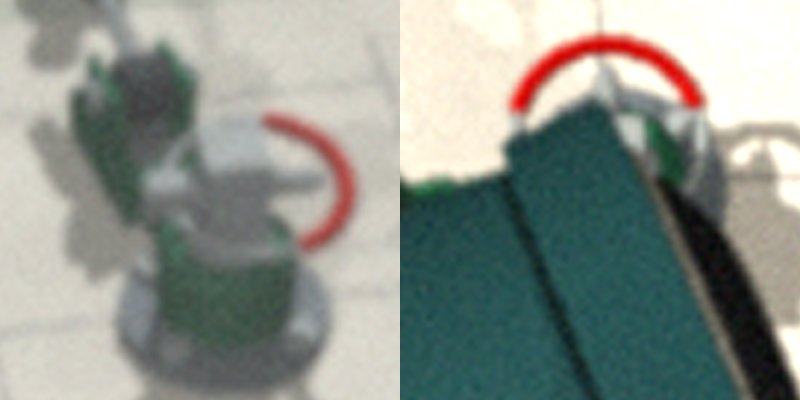

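The ring is locked flat around the tip: red bow at side (345,180) and top (605,45). I'll make one gentle push on the head to confirm it is home.

```bash
python3 -m handwheel '[[1,[0,-70,0],[0,0,0]],[1,[0,-70,60],[0,0,0]],[1,[0,-70,120],[0,0,0]],[1,[0,-70,180],[0,0,0]],[1,[0,-70,200],[0,0,0]],[1,[0,-70,200],[0,0,0]],[1,[0,-90,200],[0,0,0]],[1,[0,-96,200],[0,0,0]],[1,[0,-96,200],[0,0,0]]]' | grep -E "eef|ft"
python3 -m handwheel '[[1,[0,-3,0],[0,0,0]],[1,[0,-3,0],[0,0,0]]]' | grep -E "eef|ft"
python3 -m handwheel '[[1,[0,-2,0],[0,0,0]],[1,[0,-2,0],[0,0,0]]]' | grep -E "eef|ft"
python3 -m handwheel '[[1,[0,-2,0],[0,0,0]],[1,[0,-2,0],[0,0,0]]]' | grep -E "eef|ft"
```

```text
eef_pos: [0.5543, 0.1641, 0.0811]
ft_force: [-0.4, 0.1, -0.0]
eef_pos: [0.5568, 0.1642, 0.0807]
ft_force: [-0.1, 0.3, 0.2]
eef_pos: [0.5589, 0.1643, 0.0805]
ft_force: [0.0, -0.6, -0.2]
eef_pos: [0.561, 0.1643, 0.0805]
ft_force: [0.1, -0.9, -0.3]
```

```bash
python3 -m handwheel '[[1,[0,-2,0],[0,0,0]],[1,[0,-2,0],[0,0,0]]]' | grep -E "eef|ft"
python3 -m handwheel '[[1,[0,-2,0],[0,0,0]],[1,[0,-2,0],[0,0,0]]]' | grep -E "eef|ft"
python3 -m handwheel '[[1,[0,-1.5,0],[0,0,0]],[1,[0,-1.5,0],[0,0,0]]]' | grep -E "eef|ft"
```

```text
eef_pos: [0.563, 0.1644, 0.0805]
ft_force: [-0.6, 0.3, -1.0]
eef_pos: [0.5642, 0.1646, 0.0803]
ft_force: [-4.5, 0.1, 2.7]
eef_pos: [0.5644, 0.1647, 0.08]
ft_force: [-14.8, -0.7, 7.7]
```

```bash
python3 -m handwheel '[[1,[0,15,0],[0,0,0]],[1,[0,50,0],[0,0,0]],[1,[0,60,-60],[0,0,0]],[1,[0,60,-120],[0,0,0]],[1,[0,100,-150],[0,0,0]],[1,[0,100,-150],[0,0,0]],[1,[0,100,-150],[0,0,0]],[1,[0,100,-150],[0,0,0]]]' | grep -E "time|eef|ft"
python3 - <<'E'
from h import *
a=cv2.imread('pics/side6.png');b=np.ascontiguousarray(r.grab_frame('side')[:,:,::-1])
for im in(a,b):
    i=im.astype(int);m=(i[:,:,2]>i[:,:,1]+40)&(i[:,:,2]>i[:,:,0]+40);m[:, :325]=0;m[:,375:]=0;m[:150]=0;m[220:]=0
    v,u=np.nonzero(m);print(len(u),u.mean(),v.mean())
s0=cv2.imread('pics/side0.png'); print(np.abs(s0[270:305,312:338].astype(int)-b[270:305,312:338]).mean())
E
```

```text
time_s: 33.8
eef_pos: [0.4665, 0.1603, 0.2296]
ft_force: [-0.2, -0.0, -0.3]
71 356.16901408450707 181.11267605633802
72 356.8888888888889 181.55555555555554
4.0216117216117215
```

Ring locked, pin home and jar unmoved. Handing in.

```bash
python3 -c "
from bench import r
print(r.close_job())"
```

```text
the job is handed in; nothing more can be done
None
```

The linchpin is through the stud with its shoulder home and its ring locked flat around the tip; I handed in at about 34 s, with the jar checked as unmoved, but I viewed 11 pictures, one over the limit of 10.

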